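Sound the heater's wide well with a dip rod and set the stand's arm to its depth

TASK

Find out how deep the wide well at the front of the dry-block heater is: take the dip rod out of its holder, lower it gently into that well until it stands on the bottom, and leave it standing there. Then slide the arm of the graduated stand down until it is as far below the scale's zero mark as the well's bottom is below the heater's top face, to within a few millimetres, and let go. Leave the other things on the bench where they are.

Things in the scene. Friction and masses are not known exactly. Their poses are not given: they have to be found in the camera images.
- rod_head (a point): Dip rod: a loose upright steel rod, 130 mm long overall, 0.08 to 0.17 kg, with a thicker cylindrical steel head. This point is the centre of the head, the place to grip it. The head is 20 mm in diameter and 32 mm tall (16 mm above and below this point); below it the rod is 10 mm in diameter with a bevelled flat foot. z runs up along the rod. It starts standing in the holder's hole, its foot on the hole's floor, 8 mm above the bench (this point then 122 mm above the bench).
- rod_tip (a point): Foot of the dip rod: centre of its flat lower end, 114 mm below rod_head along the rod's axis.
- holder: Grey block that holds the dip rod, fixed to the bench, 70 x 70 x 50 mm tall with one upright hole of 14 mm in its middle, 42 mm deep. Origin: centre of its underside.
- heater: Dry-block heater, fixed to the bench, 180 mm (x) by 220 mm (y), white housing round an aluminium block whose flat top face is 110 mm above the bench. Origin: centre of its underside; its -x side is the front with display and knob. Six narrow wells (9 mm) stand in two rows behind the one wide well.
- well_mouth (a point): Centre of the wide well's mouth, level with the heater's top face (110 mm above the bench). The well is upright, 18 mm in diameter with a small bevel at the mouth. Its bottom is flat, and its depth differs every time, anywhere from 36 to 64 mm below the mouth: it has to be found with the rod. It is hard: come down on it slowly and stop at first touch; knocks and pushes on it must stay under 45 N. A rod left in it may lean against its wall by up to 0.27 rad.
- stand: Graduated stand, fixed to the bench: a dark base plate 150 x 80 x 12 mm and an upright aluminium rule 12 x 22 mm, 215 mm tall, with marks every 5 mm (longer every 10 mm). The topmost, full-width mark is zero, 200 mm above the bench. Origin: on the bench straight below the arm's grip tab; the rule stands 85 mm from there along the stand's +x, the base plate reaches from 35 mm on the -x side to 115 mm on the +x side.
- marker_tab (a point): Centre of the grey grip tab at the free end of the stand's sliding arm. The tab is 26 mm long (stand x), 14 mm wide (stand y, the way to pinch it) and 30 mm tall. A thin steel bar joins it, at the height of this centre, to a frame round the rule; its height is the height that the arm shows on the scale.
- marker (a joint): How far the arm stands below the scale's zero mark, in m: 0 is tab centre 200 mm above the bench, 0.09 the lowest; down is positive. The arm slides straight up and down, stays where it is left, and needs 3 N downwards or 5 N upwards to move. It starts between 0 and 0.018.
- tube_rack: Bystander: green tube rack with small clear tubes, 60 x 100 x 45 mm. Origin: at the middle of the underside.
- tip_box: Bystander: red-lidded clear tip box, 83 x 118 x 60 mm. Origin: at the middle of the underside.
Things that resemble listed ones, but are neither listed nor needed, are in the scene too. Leave any brown or green look-alike of the part that bears rod_head alone.

How it is judged:
On the way, in this order (a step that is already met when the one before it is completed fails the run):
1. the dip rod stands on the bottom of the wide well (horizontal distance between rod_tip and well_mouth below 0.012 m and z of well_floor_c0 in the frame of rod_tip above -0.008 m and angle between rod_tip's own z axis and vertical below 0.35 rad and contact force between dip_rod and well_floor_c0 above 0.3 N), for 0.2 s.
2. the stand's arm is set to the well's depth (z of well_floor_c0 in the frame of marker_tab between -0.099 and -0.091 m), for 0.2 s.
At the end, for the whole second after the job is handed in: The dip rod stands released in the wide well, foot within 3 mm of its bottom and within 12 mm of the well's axis, leaning less than 0.35 rad and at rest; the stand's arm is at rest within 4 mm of the well's depth (top face to bottom) below the zero mark (all of step 2 and horizontal distance between rod_tip and well_mouth below 0.012 m and z of well_floor_c0 in the frame of rod_tip above -0.008 m and angle between rod_tip's own z axis and vertical below 0.35 rad and linear speed of dip_rod below 0.02 m/s and velocity of joint marker between -0.005 and 0.005 m/s); the robot touches nothing.
It fails at once if the rod is pushed onto the well's bottom with more than 45 N (contact force between dip_rod and well_floor_c0 above 45 N).
It fails at once if the rod is dropped into the well (faster than 0.4 m/s with its foot below the mouth) (horizontal distance between rod_tip and well_mouth below 0.012 m and z of rod_tip in the frame of well_mouth below -0.003 m and linear speed of dip_rod above 0.4 m/s).
It fails at once if a bystander is moved more than 40 mm (distance of any of tube_rack, tip_box, scoop_c0, tube_case_c0, wash_bottle_c0, beaker_c0, amber_bottle_c0, jar_c0 from where it was at the start of the episode above 0.04 m).
It also fails if it takes over 58 s, if anything falls off the work surface, if the arm or the gripper's body presses on something with over 40 N, if the wrist force passes 120 N, or if a joint passes its speed limit or range.

ROBOT

A 6-joint arm with a two-finger parallel gripper is mounted at the origin on the work surface. World frame = base frame: x ahead of the robot, y to its left, z up, the work surface at z = 0. Lengths are in m, angles in rad, forces in N, time in s.
With the tool pointing down it reaches from about 0.35 to 0.775 m from the base axis. Payload 5.5 kg.
Tool frame: the origin (TCP) lies midway between the tips of the shut fingers; the grasp point (between the pads) lies 19 mm behind it; z points along the fingers, y is the direction in which the jaws open and shut (so a half turn about z gives the same grasp; the last joint's range is limited). The gripper opens to 85 mm and grips with 20 to 120 N. Pads are 22 mm wide; open, the fingers measure 114 mm over their backs; the gripper's body (76 mm by 85 mm) begins 54 mm behind the grasp point. The pads swing forward as they close: fully open they stand 13 mm farther back than shut.
Start: joints at [1.054, 0.313, 0.046, 1.304, 0, 1.431], TCP at [0.212, 0.535, 0.231] pointing down, gripper open.
Joint ranges: [-2.76, 2.76], [-0.86, 1.69], [-1.03, 1.26], [-2.2, 2.34], [-1.47, 1.5], [-3.14, 3.14]. Speed limits (rad/s): [2.57, 2.57, 3.14, 3.14, 3.14, 3.14].

INTERFACE

Orientations are given as a unit quaternion [w, x, y, z].
In Python, from workcell import env gives the robot as it stands.
- The arm moves only by the shell command python3 -m creep 'ROWS' [OPENING] [FORCE]. ROWS is JSON, a list of rows, each a list of 6 numbers: the shift along the tool's x, y, z in m, then the turn, a rotation vector about the tool's x, y, z in degrees. A call has exactly 8 rows; each row is the pose to reach, as a shift and turn from the pose commanded when the call began, along the tool's axes at that moment; what a row does not reach only later rows make up. A row lasts 1/10 s, in which the tool goes at most 50 mm and 8.59 degrees, less where a joint would pass 70% of its speed; a pose out of reach is approached as far as the arm can. A call with a gripper value outside its range is refused whole. OPENING is the finger opening in m, from 0 to 0.0854, set as the call begins (- or left out, the last holds). The fingers move at their own pace and stop on an object; FORCE is the grip in N (left out, the last holds). Time passes only in rows, so rows that repeat a pose let the fingers close, or fill a call up. It gives the time, the measured TCP pose, the force and the opening at its end, in the units of the state.
- env.get_state(): the state, without advancing time (a new reading comes with each control period).
- env.read_camera(name): name is "scene" or "top" or "wrist"; returns (picture, depth): 420x560x3 uint8, blue, green, red; 420x560 float32, m along the optical axis (not along the pixel's ray), 0 where there is no reading.
- env.camera_params(name): a dict with "fx", "fy", "cx", "cy" (pixels), "position" and "orientation" of the camera in the world. Camera axes: x right, y up, looking along -z (the intrinsics and any distortion apply to the point x, -y, -z); pixel columns grow to the right and rows downward; lengths in m; the calibration is good to about 2 mm. A picture is of the moment at which its call begins: read the wrist's pose just before it. camera_params takes no time and is no camera call; for the wrist camera it gives the pose at the moment of the call.
- env.hand_in(): hands the job in, once; it reports no verdict.
The state is a dict: "clock": time; "joint_pos": joint angles; "qvel": joint speeds; "tau": joint torques, N m; "tcp_pos": TCP position; "orientation": TCP orientation; "wrist_force": force on the tool from outside, world axes, zero at the start; "ft_torque": the same for the moment, N m; "finger_gap": finger opening in m.
Only numpy, scipy, OpenCV 4.12 (cv2) and the standard library are available. Lean on these libraries where they do the work, as an engineer would, in place of code of your own. Each camera call takes 0.05 s, during which the arm holds its last target. There are 200 camera calls.

## Working session

There is one attempt and no reset: what is moved stays moved. The work goes in short steps, Python scripts to look and compute and a shell command to move; the robot and the scene stay as the last step left them, time stands still between calls to the robot, and variables do not carry over. Pictures are saved under pics/ and viewed, about 8 in all and at most 12, crops included, and the job is handed in when it is done.

```bash
mkdir -p pics; ls; cat > h.py <<'E'
import numpy as np,cv2
from workcell import env
from scipy.spatial.transform import Rotation as R
def rot(q): return R.from_quat([q[1],q[2],q[3],q[0]]).as_matrix()
def ray(p,u,v):
    d=np.array([(u-p['cx'])/p['fx'],-(v-p['cy'])/p['fy'],-1.]); return np.array(p['position']),rot(p['orientation'])@d
def onz(p,u,v,z):
    o,d=ray(p,u,v); return o+d*(z-o[2])/d[2]
def pt(p,u,v,dep):
    o,d=ray(p,u,v); return o+d*dep
def cloud(p,D):
    v,u=np.mgrid[:D.shape[0],:D.shape[1]]
    d=np.stack([(u-p['cx'])/p['fx'],-(v-p['cy'])/p['fy'],-np.ones(u.shape)],-1)@rot(p['orientation']).T
    return np.array(p['position'])+d*D[...,None]
def snap(n,f):
    p=env.camera_params(n); I,D=env.read_camera(n); cv2.imwrite(f'pics/{f}.png',I); np.savez(f'pics/{f}.npz',D=D,I=I,p=np.array(p,dtype=object)); return p,I,D
def load(f):
    z=np.load(f'pics/{f}.npz',allow_pickle=True); return z['p'].item(),z['I'],z['D']
E
python3 - <<'E'
from h import *
for n in ('top','scene'):
    p,I,D=snap(n,n+'0'); print(n,p)
print(env.get_state())
E
```

```text
pics
top {'fx': 439.293575336476, 'fy': 439.293575336476, 'cx': 283.3285109022747, 'cy': 214.9544881303971, 'position': array([3.60317544e-01, 7.52601710e-04, 1.10691682e+00]), 'orientation': array([ 0.71140037,  0.05459713, -0.05749488, -0.69830008])}
scene {'fx': 432.0515842752658, 'fy': 432.0515842752658, 'cx': 279.57925422297535, 'cy': 215.42204090784307, 'position': array([ 1.04386278, -0.31181132,  0.95053054]), 'orientation': array([0.81547444, 0.274625  , 0.15421371, 0.48559312])}
{'clock': 0.1, 'joint_pos': array([ 1.05440613e+00,  3.13898444e-01,  4.50972521e-02,  1.30360846e+00,
       -4.85673650e-06,  1.43118135e+00]), 'qvel': array([-0.00041621, -0.00168133,  0.00356639,  0.00044547, -0.00049595,
       -0.00140871]), 'tau': array([ 2.16637884e-03, -4.81726813e+01,  2.99242401e+01,  1.27820400e-02,
       -1.24825310e-04, -2.68170169e-06]), 'tcp_pos': array([0.21134687, 0.53425896, 0.23051523]), 'orientation': array([-2.57569035e-04,  1.87275215e-01,  9.82307153e-01, -7.64438016e-04]), 'wrist_force': array([-0.39406937,  0.30316775, -0.13044599]), 'ft_torque': array([ 0.07081095, -0.06450185, -0.06790745]), 'finger_gap': 0.08533791432927167}
```

View pics/top0.png

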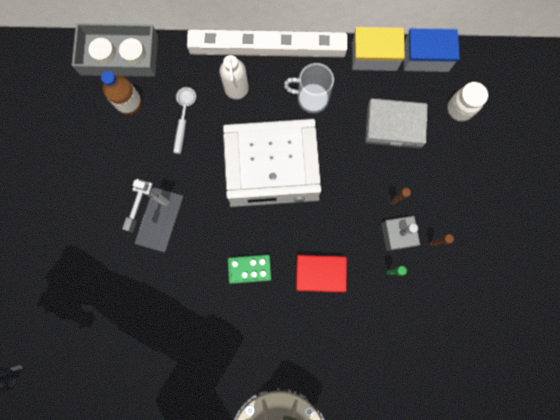

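View pics/scene0.png

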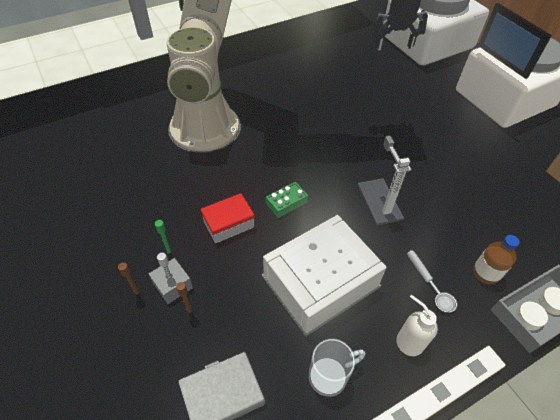

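```bash
python3 - <<'E'
from h import *
p,I,D=load('top0'); C=cloud(p,D); hsv=cv2.cvtColor(I,cv2.COLOR_BGR2HSV)
for nm,u,v,z in (('head',413,229,.138),('br1',405,192,.138),('br2',448,239,.138),('gr',401,271,.138),('well',272,176,.11),('tab',128,225,.2),('rule',139,185,.215)):
    print(nm,onz(p,u,v,z).round(3),C[v,u].round(3))
Z=C[...,2]
def blob(nm,m,u,v,r=14):
    w=np.zeros_like(m);w[v-r:v+r,u-r:u+r]=m[v-r:v+r,u-r:u+r]; q=C[w]
    y,x=np.where(w); print(nm,w.sum(),'px',x.mean().round(1),y.mean().round(1),'xyz',np.median(q,0).round(4),'zmax',q[:,2].max().round(3), cv2.minAreaRect(q[:,:2].astype(np.float32)*1000) if len(q)>3 else '')
blob('head',(Z>.115)&(Z<.16),413,229,9)
blob('tab',(Z>.17)&(Z<.24),128,225,9)
blob('stand arm',(Z>.16)&(Z<.24),135,205,30)
blob('welldark',(I.max(2)<150),272,176,7)
blob('heater',(Z>.095)&(Z<.125),272,165,60)
p,I,D=load('scene0');C=cloud(p,D);Z=C[...,2]
for nm,u,v in (('head',162,258),('well',312,246),('tab',389,143)): print(nm,C[v,u].round(3))
blob('head',(Z>.1)&(Z<.16),162,260,9)
blob('tab',(Z>.165)&(Z<.24),388,143,9)
S=np.hstack([cv2.resize(load('top0')[1][130:240,100:300],None,fx=3,fy=3,interpolation=2)]);cv2.imwrite('pics/c1.png',S)
E
```

```text
head [ 0.489 -0.291  0.138] [ 0.49  -0.292  0.135]
br1 [ 0.573 -0.275  0.138] [ 0.575 -0.278  0.129]
br2 [ 0.468 -0.368  0.138] [ 0.469 -0.372  0.129]
gr [ 0.396 -0.262  0.138] [ 0.396 -0.265  0.126]
well [0.611 0.026 0.11 ] [0.621 0.027 0.071]
tab [0.478 0.321 0.2  ] [0.478 0.319 0.205]
rule [0.56  0.299 0.215] [0.56  0.299 0.214]
head 86 px 411.8 227.7 xyz [ 0.4921 -0.2895  0.1357] zmax 0.141 ((493.4315490722656, -291.4112243652344), (19.056684494018555, 18.814544677734375), 49.139488220214844)
tab 151 px 129.5 223.4 xyz [0.4817 0.3181 0.2015] zmax 0.209 ((484.39996337890625, 320.19207763671875), (14.186790466308594, 31.798887252807617), 74.73521423339844)
stand arm 475 px 136.7 202.4 xyz [0.5371 0.3094 0.1929] zmax 0.217 ((523.3759765625, 313.0545959472656), (34.2591552734375, 110.3138198852539), 71.63169860839844)
welldark 15 px 271.8 175.4 xyz [0.6221 0.0272 0.0742] zmax 0.089 ((621.8636474609375, 27.346364974975586), (1.6386358737945557, 10.276676177978516), 14.789514541625977)
heater 6768 px 271.2 158.3 xyz [0.6544 0.0291 0.1071] zmax 0.115 ((658.7884521484375, 29.26134490966797), (181.91481018066406, 220.5887908935547), 5.1141815185546875)
head [ 0.499 -0.291  0.138]
well [0.605 0.03  0.095]
tab [0.492 0.314 0.203]
head 124 px 162.3 259.4 xyz [ 0.4985 -0.2912  0.1328] zmax 0.139 ((493.8470458984375, -291.076171875), (19.386857986450195, 18.295841217041016), 70.47601318359375)
tab 131 px 388.5 143.7 xyz [0.4872 0.3174 0.1941] zmax 0.206 ((489.5500793457031, 318.8377380371094), (15.581035614013672, 44.5600471496582), 74.18982696533203)
```

View pics/c1.png

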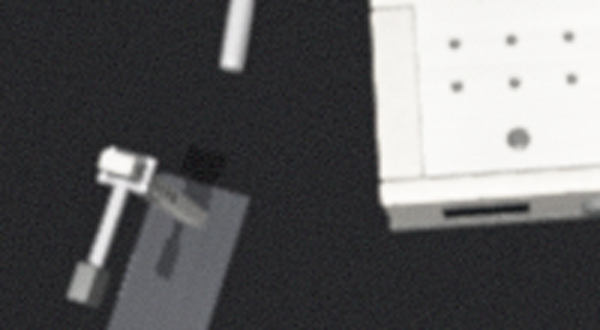

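```bash
python3 -m creep '[[-0.01,-0.012,0,0,0,0],[-0.03,-0.035,0,0,0,0],[-0.055,-0.065,0,0,0,0],[-0.085,-0.1,0,0,0,0],[-0.115,-0.135,0,0,0,0],[-0.145,-0.17,0,0,0,0],[-0.175,-0.205,0,0,0,0],[-0.205,-0.24,0,0,0,0]]' 0.06
python3 -m creep '[[-0.03,-0.035,0,0,0,0],[-0.06,-0.07,0,0,0,0],[-0.09,-0.105,0,0,0,0],[-0.12,-0.14,0,0,0,0],[-0.15,-0.175,0,0,0,0],[-0.18,-0.21,0,0,0,0],[-0.205,-0.24,0,0,0,0],[-0.23,-0.27,0,0,0,0]]'
python3 -m creep '[[-0.03,-0.035,0,0,0,0],[-0.06,-0.07,0,0,0,0],[-0.09,-0.105,0,0,0,0],[-0.115,-0.135,0,0,0,0],[-0.126,-0.15,0,0,0,0],[-0.129,-0.155,0,0,0,0],[-0.129,-0.155,0,0,0,0],[-0.129,-0.155,0,0,0,0]]'
python3 - <<'E'
from h import *
s=env.get_state();print(s)
p,I,D=snap('wrist','w1');print(p); C=cloud(p,D);Z=C[...,2]
print('top of head px', ((Z>.125)&(Z<.15)).sum())
n,l,st,c=cv2.connectedComponentsWithStats(((Z>.1)&(Z<.15)).astype(np.uint8))
for i in range(1,n):
    if st[i,4]>100: q=C[l==i]; t=q[q[:,2]>q[:,2].max()-.012]; print(st[i],c[i].round(),q.mean(0).round(4),'top',t.mean(0).round(4),I[l==i].mean(0).round())
E
```

```text
clock: 0.9
tcp_pos: [0.3138, 0.2344, 0.2311]
orientation: [-0.0, 0.187, 0.982, -0.0]
wrist_force: [0.9, -0.6, -0.4]
finger_gap: 0.0597
clock: 1.7
tcp_pos: [0.4284, -0.1015, 0.231]
orientation: [-0.0, 0.188, 0.982, 0.0]
wrist_force: [0.1, 1.1, -0.0]
finger_gap: 0.0599
clock: 2.5
tcp_pos: [0.4909, -0.29, 0.2311]
orientation: [-0.0, 0.187, 0.982, 0.0]
wrist_force: [-1.5, 0.2, -0.4]
finger_gap: 0.06
{'clock': 2.5, 'joint_pos': array([-6.74555848e-01,  3.04698122e-01,  3.38399150e-02,  1.30112013e+00,
        3.45741660e-04, -2.98391094e-01]), 'qvel': array([ 0.00922727, -0.01382007, -0.0045734 , -0.00355692, -0.00159219,
       -0.00277716]), 'tau': array([-6.24081027e-01, -4.68425310e+01,  3.00286889e+01, -8.99895234e-02,
       -2.69357732e-02, -2.26484546e-03]), 'tcp_pos': array([ 0.49087775, -0.28998549,  0.23112468]), 'orientation': array([-4.41623478e-04,  1.86975500e-01,  9.82364384e-01,  4.29118062e-04]), 'wrist_force': array([-1.54608432,  0.15024045, -0.37785805]), 'ft_torque': array([ 0.01546334, -0.01603777, -0.00398075]), 'finger_gap': 0.060004313222726036}
{'fx': 368.69852432186343, 'fy': 368.69852432186343, 'cx': 273.13237418019315, 'cy': 217.2354030875629, 'position': array([ 0.41876739, -0.26099237,  0.3736283 ]), 'orientation': array([ 0.81723031, -0.12485071, -0.08598617,  0.55601556])}
top of head px 2713
[239  55  32  35 881] [255.  72.] [ 0.3986 -0.2646  0.129 ] top [ 0.3984 -0.2647  0.1296] [189. 243. 162.]
[259 200  29  38 898] [273. 219.] [ 0.4901 -0.2891  0.1329] top [ 0.4914 -0.2895  0.137 ] [245. 246. 247.]
[139 210  39  38 976] [158. 229.] [ 0.4697 -0.3692  0.1233] top [ 0.4703 -0.3706  0.1284] [ 84. 123. 185.]
[311 283  29  41 906] [325. 304.] [ 0.5718 -0.2783  0.1223] top [ 0.5735 -0.2785  0.1281] [ 65.  93. 142.]
```

View pics/w1.png

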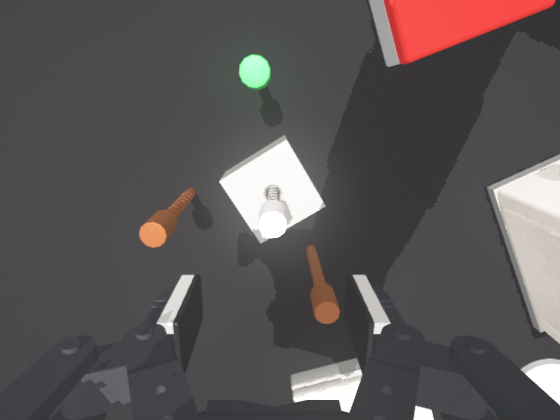

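```bash
python3 -m creep '[[-0.002,0,0.01,0,0,0],[-0.002,0,0.03,0,0,0],[-0.002,0,0.055,0,0,0],[-0.002,0,0.08,0,0,0],[-0.002,0,0.1,0,0,0],[-0.002,0,0.118,0,0,0],[-0.002,0,0.126,0,0,0],[-0.002,0,0.128,0,0,0]]'
python3 -m creep '[[0,0,0,0,0,0],[0,0,0,0,0,0],[0,0,0,0,0,0],[0,0,0,0,0,0],[0,0,0,0,0,0],[0,0,0,0,0,0],[0,0,0,0,0,0],[0,0,0,0,0,0]]' 0.0 50
python3 - <<'E'
from h import *
snap('scene','s1');snap('wrist','w2')
a=cv2.resize(load('s1')[1][170:330,80:280],None,fx=2,fy=2);b=cv2.resize(load('w2')[1],(400,300))
cv2.imwrite('pics/c2.png',np.hstack([a[:300],b]))
print(env.get_state())
E
```

```text
clock: 3.35
tcp_pos: [0.4926, -0.2907, 0.1022]
orientation: [-0.001, 0.187, 0.982, 0.001]
wrist_force: [-0.4, -0.3, -0.0]
finger_gap: 0.06
clock: 4.15
tcp_pos: [0.4939, -0.2924, 0.1044]
orientation: [0.001, 0.187, 0.982, -0.0]
wrist_force: [0.3, 0.6, 6.3]
finger_gap: 0.0191
{'clock': 4.25, 'joint_pos': array([-6.74472179e-01,  3.76854687e-01, -1.82608759e-01,  1.00914371e+00,
        3.94186324e-04, -2.97692846e-01]), 'qvel': array([-5.74083414e-06,  1.59655357e-03,  6.75983962e-04, -1.09612296e-03,
        1.77885405e-03,  1.41217059e-03]), 'tau': array([-4.02432103e-01, -4.59675908e+01,  2.55785322e+01, -2.37626815e-01,
       -2.58763852e-01, -8.89168768e-04]), 'tcp_pos': array([ 0.49393308, -0.29234932,  0.10440489]), 'orientation': array([ 1.05987333e-03,  1.87276969e-01,  9.82306520e-01, -3.37088531e-04]), 'wrist_force': array([0.21848077, 0.9723396 , 6.10786474]), 'ft_torque': array([ 0.25208953, -0.05118449,  0.01336853]), 'finger_gap': 0.01876414388602487}
```

View pics/c2.png

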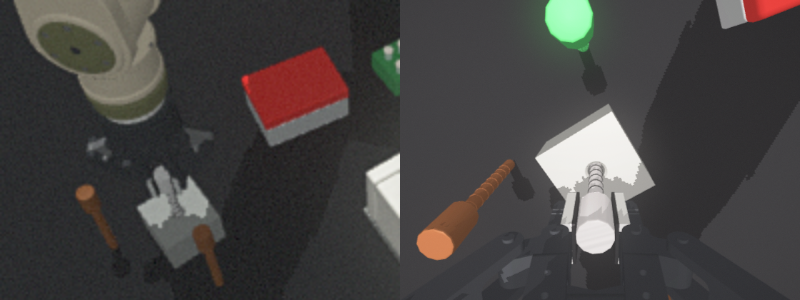

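```bash
python3 -m creep '[[0,0,-0.005,0,0,0],[0,0,-0.018,0,0,0],[0,0,-0.04,0,0,0],[0,0,-0.065,0,0,0],[0,0,-0.09,0,0,0],[0,0,-0.115,0,0,0],[0,0,-0.135,0,0,0],[0,0,-0.14,0,0,0]]'
python3 -m creep '[[0,0.008,0,0,0,0],[0,0.022,0,0,0,0],[0.001,0.045,0,0,0,0],[0.002,0.07,0,0,0,0],[0.002,0.095,0,0,0,0],[0.003,0.12,0,0,0,0],[0.003,0.145,0,0,0,0],[0.003,0.17,0,0,0,0]]'
python3 -m creep '[[0,0.025,0,0,0,0],[0.001,0.05,0,0,0,0],[0.001,0.08,0,0,0,0],[0.002,0.11,0,0,0,0],[0.003,0.135,0,0,0,0],[0.004,0.155,0,0,0,0],[0.004,0.165,0,0,0,0],[0.004,0.168,0,0,0,0]]'
python3 - <<'E'
from h import *
s=env.get_state();print(s['tcp_pos'],s['orientation'],s['wrist_force'],s['ft_torque'],s['finger_gap'])
p,I,D=snap('wrist','w3');print(p);snap('scene','s2')
b=cv2.resize(I[120:420,140:440],(500,500),interpolation=2);a=cv2.resize(load('s2')[1][130:330,220:340],(300,500),interpolation=2)
cv2.imwrite('pics/c3.png',np.hstack([b,a]))
E
```

```text
clock: 5.05
tcp_pos: [0.494, -0.2927, 0.2465]
orientation: [0.002, 0.187, 0.982, -0.001]
wrist_force: [-0.5, 0.6, -1.8]
finger_gap: 0.0182
clock: 5.85
tcp_pos: [0.5525, -0.1302, 0.2416]
orientation: [-0.001, 0.187, 0.982, 0.0]
wrist_force: [-0.3, 0.4, -0.4]
finger_gap: 0.0188
clock: 6.65
tcp_pos: [0.6106, 0.0267, 0.242]
orientation: [-0.001, 0.186, 0.983, -0.0]
wrist_force: [-0.4, 0.4, -2.1]
finger_gap: 0.0185
[0.61055895 0.02670845 0.24200249] [-1.11900746e-03  1.86210825e-01  9.82509173e-01 -4.40109923e-05] [-0.35141468  0.44407093 -2.05374818] [-0.03480913 -0.03094054 -0.02434308] 0.018473437758515687
{'fx': 368.69852432186343, 'fy': 368.69852432186343, 'cx': 273.13237418019315, 'cy': 217.2354030875629, 'position': array([0.53860281, 0.05566436, 0.38460538]), 'orientation': array([ 0.81681793, -0.12466532, -0.08526581,  0.55677353])}
```

View pics/c3.png

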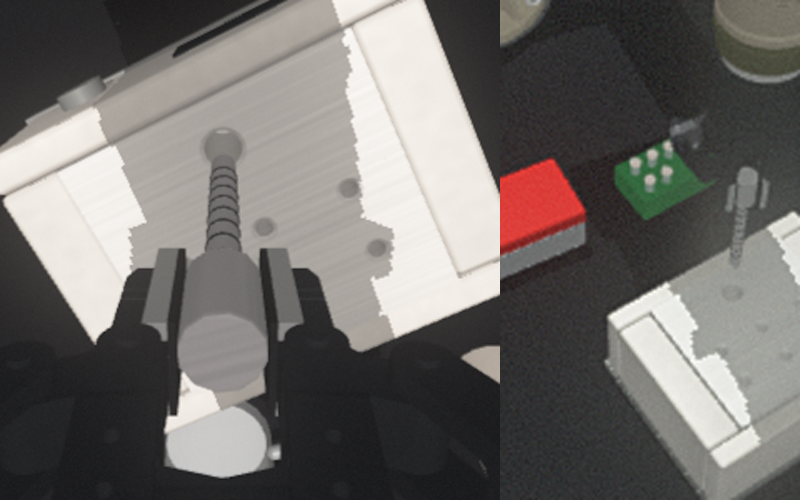

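```bash
python3 - <<'E'
from h import *
p,I,D=load('w3');ps,Is,Ds=load('s2');pt0,It,Dt=load('top0')
print('well wrist',onz(p,273.2,208.3,.11),'scene',onz(ps,313.2,247.2,.11),'top',onz(pt0,272.5,175.8,.11))
C=cloud(p,D);Z=C[...,2];print('top face z',np.median(Z[170:200,290:330]))
# rod axis by depth: points on shaft and head per height
m=np.zeros(Z.shape,bool);m[195:360,235:310]=1
for lo in np.arange(.14,.285,.01):
    w=m&(Z>lo)&(Z<lo+.01)&(np.hypot(C[...,0]-.611,C[...,1]-.027)<.03)
    w[:, :246]=0; w[:,302:]=0
    v,u=np.where(w)
    if len(v): print(lo.round(3),len(v),'u',u.min(),u.max(),'v',v.min(),v.max(),C[w].mean(0).round(4))
w=cv2.resize(I[185:235,245:305],None,fx=10,fy=10,interpolation=2);cv2.imwrite('pics/c4.png',w)
E
```

```text
well wrist [0.61189452 0.02708382 0.11      ] scene [0.61702643 0.02522615 0.11      ] top [0.61183196 0.02502704 0.11      ]
top face z 0.1097785626768322
0.14 8 u 267 277 v 213 218 [0.6049 0.0293 0.149 ]
0.15 67 u 267 281 v 213 222 [0.6056 0.0302 0.1548]
0.16 82 u 266 282 v 218 229 [0.6056 0.0301 0.1651]
0.17 88 u 266 282 v 223 234 [0.6057 0.03   0.1751]
0.18 99 u 265 282 v 228 240 [0.6055 0.0297 0.1852]
0.19 117 u 265 283 v 234 248 [0.6058 0.0299 0.1952]
0.2 132 u 264 283 v 241 254 [0.6056 0.0298 0.2054]
0.21 150 u 264 284 v 248 263 [0.6058 0.0299 0.2153]
0.22 185 u 263 284 v 255 270 [0.6056 0.0296 0.2253]
0.23 55 u 265 283 v 264 270 [0.6053 0.0301 0.232 ]
0.24 333 u 246 301 v 269 289 [0.6016 0.031  0.2473]
0.25 710 u 246 301 v 273 301 [0.6017 0.0312 0.2552]
0.26 794 u 246 301 v 285 351 [0.6022 0.0309 0.2652]
0.27 2642 u 246 301 v 299 359 [0.6078 0.0287 0.2747]
```

View pics/c4.png

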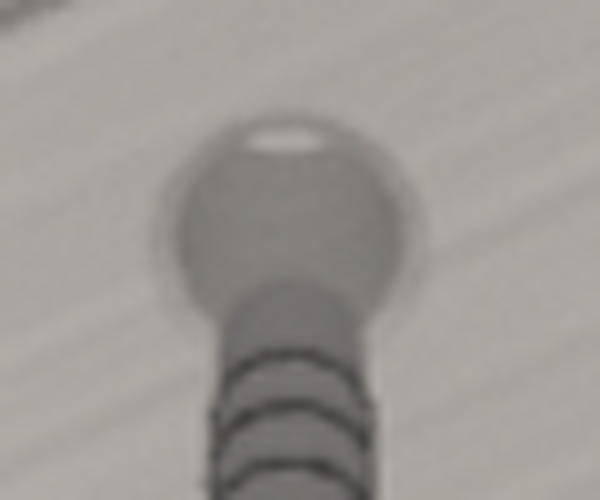

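```bash
python3 - <<'E'
from h import *
p,I,D=load('w3');ps,Is,Ds=load('s2')
print('well w',onz(p,273.7,208,.11),'tip far edge w',onz(p,273.7,212.5,.147))
print('well s',onz(ps,313.2,247.2,.11))
C=cloud(ps,Ds)
for lo in np.arange(.14,.24,.01):
    w=(C[...,2]>lo)&(C[...,2]<lo+.01)&(np.hypot(C[...,0]-.613,C[...,1]-.027)<.02)
    if w.any(): v,u=np.where(w);print(lo.round(2),w.sum(),C[w].mean(0).round(4),u.min(),u.max(),v.max())
print(ps['position'])
c=cv2.cvtColor(Is[225:265,290:340],cv2.COLOR_BGR2GRAY);_,t=cv2.threshold(c,0,255,cv2.THRESH_OTSU)
cv2.imwrite('pics/c5.png',cv2.resize(Is[225:265,290:340],None,fx=12,fy=12,interpolation=2))
E
```

```text
well w [0.6118112  0.02753246 0.11      ] tip far edge w [0.60487655 0.03017433 0.147     ]
well s [0.61702643 0.02522615 0.11      ]
0.14 3 [0.6115 0.0255 0.1474] 312 315 237
0.15 10 [0.6115 0.0248 0.1543] 312 315 236
0.16 12 [0.6112 0.0248 0.1647] 312 316 234
0.17 14 [0.6116 0.0251 0.1751] 312 316 231
0.18 11 [0.6114 0.0248 0.1854] 313 316 228
0.19 12 [0.6115 0.0247 0.196 ] 313 317 225
0.2 13 [0.6118 0.0249 0.205 ] 313 317 223
0.21 14 [0.6117 0.0249 0.2153] 314 318 220
0.22 15 [0.6112 0.0245 0.2256] 314 318 217
0.23 7 [0.6121 0.0249 0.2333] 315 318 214
[ 1.04386278 -0.31181132  0.95053054]
```

View pics/c5.png

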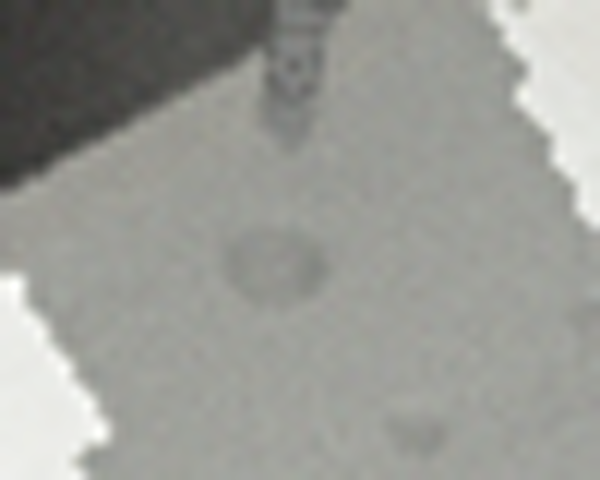

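```bash
python3 -m creep '[[-0.001,0,0.004,0,0,0],[-0.002,0,0.009,0,0,0],[-0.003,0,0.014,0,0,0],[-0.004,0,0.019,0,0,0],[-0.004,0,0.024,0,0,0],[-0.004,0,0.028,0,0,0],[-0.004,0,0.03,0,0,0],[-0.004,0,0.03,0,0,0]]'
python3 - <<'E'
from h import *
p,I,D=snap('wrist','w4');ps,Is,Ds=snap('scene','s4')
b=cv2.resize(I[160:230,235:315],None,fx=6,fy=6,interpolation=2);a=cv2.resize(Is[220:262,292:334],(320,420)[::1],interpolation=2)
a=cv2.resize(Is[225:265,292:324],(336,420),interpolation=2)
cv2.imwrite('pics/c6.png',np.hstack([a,b[:420]]))
E
```

```text
clock: 7.55
tcp_pos: [0.6146, 0.0235, 0.2129]
orientation: [-0.0, 0.187, 0.982, 0.0]
wrist_force: [0.6, -0.2, -0.8]
finger_gap: 0.0185
```

View pics/c6.png

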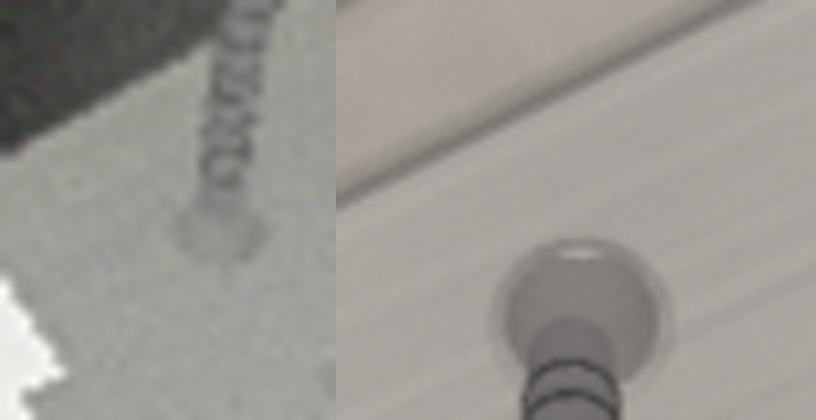

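```bash
python3 - <<'E'
from h import *
p,I,D=load('w4');C=cloud(p,D);Z=C[...,2]
print(p['position'],'well',onz(p,275.5,211.7,.11),'foot edge .117',onz(p,273.6,212.7,.117))
for lo in np.arange(.11,.2,.01):
    w=(Z>lo+.003)&(Z<lo+.013)&(np.hypot(C[...,0]-.611,C[...,1]-.027)<.015)
    v,u=np.where(w)
    if len(v): print(lo.round(3),len(v),'u',u.min(),u.max(),'v',v.min(),v.max(),C[w].mean(0).round(4))
for v in range(206,222): print(v,C[v,274].round(4))
ps,Is,Ds=load('s4');C=cloud(ps,Ds);Z=C[...,2]
for lo in np.arange(.11,.2,.01):
    w=(Z>lo+.003)&(Z<lo+.013)&(np.hypot(C[...,0]-.613,C[...,1]-.025)<.02)
    if w.any(): v,u=np.where(w);print(lo.round(2),w.sum(),C[w].mean(0).round(4),u.mean())
E
```

```text
[0.54244977 0.05268318 0.35537877] well [0.61118705 0.0275318  0.11      ] foot edge .117 [0.60941014 0.02679874 0.117     ]
0.11 23 u 267 281 v 213 218 [0.6097 0.027  0.1208]
0.12 71 u 267 281 v 214 223 [0.6096 0.0269 0.1282]
0.13 82 u 266 282 v 219 229 [0.6099 0.0269 0.1383]
0.14 87 u 266 282 v 224 235 [0.6099 0.0269 0.1479]
0.15 104 u 265 282 v 229 240 [0.6096 0.0267 0.1581]
0.16 117 u 265 283 v 236 248 [0.6099 0.0267 0.1681]
0.17 140 u 264 283 v 242 254 [0.6097 0.0267 0.1781]
0.18 157 u 264 284 v 249 264 [0.6098 0.0266 0.1881]
0.19 184 u 263 284 v 257 270 [0.6097 0.0266 0.1981]
206 [0.6208 0.0228 0.0574]
207 [0.6214 0.0225 0.0581]
208 [0.6207 0.0228 0.0638]
209 [0.6212 0.0226 0.0649]
210 [0.6208 0.0228 0.0693]
211 [0.621  0.0227 0.0715]
212 [0.6206 0.0228 0.0756]
213 [0.6087 0.0273 0.1205]
214 [0.6086 0.0274 0.1231]
215 [0.6085 0.0274 0.1257]
216 [0.609  0.0272 0.1263]
217 [0.6086 0.0274 0.1298]
218 [0.6087 0.0273 0.1316]
219 [0.609  0.0272 0.1327]
220 [0.6085 0.0274 0.1362]
221 [0.6087 0.0273 0.1376]
0.11 4 [0.6198 0.0243 0.1175] 313.75
0.12 12 [0.6158 0.0225 0.127 ] 312.5
0.13 12 [0.6155 0.0228 0.1387] 312.9166666666667
0.14 8 [0.6146 0.0216 0.146 ] 312.5
0.15 13 [0.6164 0.0218 0.1574] 313.38461538461536
0.16 12 [0.6157 0.0226 0.1674] 313.9166666666667
0.17 12 [0.615  0.022  0.1766] 313.8333333333333
0.18 11 [0.6165 0.0219 0.1879] 314.54545454545456
0.19 16 [0.6161 0.0217 0.198 ] 314.75
```

```bash
python3 -m creep '[[0.0005,0.0006,0.001,0,0,0],[0.001,0.0012,0.003,0,0,0],[0.001,0.0012,0.005,0,0,0],[0.001,0.0012,0.007,0,0,0],[0.001,0.0012,0.009,0,0,0],[0.001,0.0012,0.011,0,0,0],[0.001,0.0012,0.013,0,0,0],[0.001,0.0012,0.015,0,0,0]]'
python3 -c "
from h import *
s=env.get_state();print(s['wrist_force'],s['ft_torque'])"
```

```text
clock: 8.45
tcp_pos: [0.6143, 0.025, 0.1981]
orientation: [-0.0, 0.187, 0.982, 0.0]
wrist_force: [1.4, -0.2, -0.7]
finger_gap: 0.0183
[ 1.40407564 -0.15906961 -0.66899488] [2.00979102e-02 3.80441533e-05 9.84259410e-04]
```

```bash
python3 -m creep '[[0,0,0.003,0,0,0],[0,0,0.006,0,0,0],[0,0,0.009,0,0,0],[0,0,0.012,0,0,0],[0,0,0.015,0,0,0],[0,0,0.018,0,0,0],[0,0,0.021,0,0,0],[0,0,0.024,0,0,0]]'
python3 -m creep '[[0,0,0.001,0,0,0],[0,0,0.002,0,0,0],[0,0,0.003,0,0,0],[0,0,0.004,0,0,0],[0,0,0.005,0,0,0],[0,0,0.006,0,0,0],[0,0,0.007,0,0,0],[0,0,0.008,0,0,0]]'
python3 -c "
from h import *
s=env.get_state();print(s['wrist_force'],s['ft_torque'])"
```

```text
clock: 9.25
tcp_pos: [0.6143, 0.025, 0.174]
orientation: [0.0, 0.187, 0.982, 0.0]
wrist_force: [0.2, 0.0, -0.4]
finger_gap: 0.0186
clock: 10.05
tcp_pos: [0.6143, 0.025, 0.1662]
orientation: [0.0, 0.187, 0.982, 0.0]
wrist_force: [0.5, 0.4, -1.8]
finger_gap: 0.0186
[ 0.47422975  0.42813556 -1.82153859] [0.03153376 0.03111253 0.04200206]
```

```bash
python3 -m creep '[[0,0,0.001,0,0,0],[0,0,0.002,0,0,0],[0,0,0.003,0,0,0],[0,0,0.004,0,0,0],[0,0,0.005,0,0,0],[0,0,0.006,0,0,0],[0,0,0.006,0,0,0],[0,0,0.006,0,0,0]]'
```

```text
clock: 10.85
tcp_pos: [0.6143, 0.025, 0.1603]
orientation: [-0.0, 0.187, 0.982, 0.0]
wrist_force: [-0.3, 0.5, -1.3]
finger_gap: 0.0184
```

```bash
python3 -m creep '[[0,0,0.0005,0,0,0],[0,0,0.001,0,0,0],[0,0,0.0015,0,0,0],[0,0,0.002,0,0,0],[0,0,0.0025,0,0,0],[0,0,0.003,0,0,0],[0,0,0.003,0,0,0],[0,0,0.003,0,0,0]]'
```

```text
clock: 11.65
tcp_pos: [0.6143, 0.0249, 0.1573]
orientation: [-0.0, 0.187, 0.982, 0.0]
wrist_force: [-0.3, -0.2, -0.9]
finger_gap: 0.0187
```

```bash
python3 -m creep '[[0,0,0.0005,0,0,0],[0,0,0.001,0,0,0],[0,0,0.0015,0,0,0],[0,0,0.002,0,0,0],[0,0,0.0025,0,0,0],[0,0,0.003,0,0,0],[0,0,0.0035,0,0,0],[0,0,0.004,0,0,0]]'
```

```text
clock: 12.45
tcp_pos: [0.6143, 0.025, 0.1533]
orientation: [0.0, 0.187, 0.982, 0.0]
wrist_force: [-0.7, 0.8, -1.2]
finger_gap: 0.0187
```

```bash
python3 -m creep '[[0,0,0.0005,0,0,0],[0,0,0.001,0,0,0],[0,0,0.0015,0,0,0],[0,0,0.002,0,0,0],[0,0,0.0025,0,0,0],[0,0,0.003,0,0,0],[0,0,0.003,0,0,0],[0,0,0.003,0,0,0]]'
```

```text
clock: 13.25
tcp_pos: [0.6143, 0.025, 0.1503]
orientation: [0.0, 0.187, 0.982, 0.0]
wrist_force: [-0.4, -0.4, -1.0]
finger_gap: 0.0189
```

```bash
python3 -m creep '[[0,0,0.0005,0,0,0],[0,0,0.001,0,0,0],[0,0,0.0015,0,0,0],[0,0,0.002,0,0,0],[0,0,0.0025,0,0,0],[0,0,0.003,0,0,0],[0,0,0.003,0,0,0],[0,0,0.003,0,0,0]]'
```

```text
clock: 14.05
tcp_pos: [0.6143, 0.025, 0.1473]
orientation: [-0.0, 0.187, 0.982, 0.0]
wrist_force: [0.4, 0.4, -1.0]
finger_gap: 0.0191
```

```bash
python3 -m creep '[[0,0,0.0005,0,0,0],[0,0,0.001,0,0,0],[0,0,0.0015,0,0,0],[0,0,0.002,0,0,0],[0,0,0.0025,0,0,0],[0,0,0.003,0,0,0],[0,0,0.003,0,0,0],[0,0,0.003,0,0,0]]'
```

```text
clock: 14.85
tcp_pos: [0.6144, 0.025, 0.1445]
orientation: [0.0, 0.187, 0.982, 0.0]
wrist_force: [-0.4, -0.5, 0.3]
finger_gap: 0.0184
```

```bash
python3 -m creep '[[0,0,0.0005,0,0,0],[0,0,0.001,0,0,0],[0,0,0.0015,0,0,0],[0,0,0.0015,0,0,0],[0,0,0.0015,0,0,0],[0,0,0.0015,0,0,0],[0,0,0.0015,0,0,0],[0,0,0.0015,0,0,0]]'
python3 -c "
from h import *
s=env.get_state();print(s['wrist_force'],s['ft_torque'],s['tcp_pos'])"
```

```text
clock: 15.65
tcp_pos: [0.6149, 0.0249, 0.1444]
orientation: [0.001, 0.187, 0.982, 0.0]
wrist_force: [-2.3, 0.1, 8.4]
finger_gap: 0.019
[-2.29508635  0.10405614  8.37815169] [-0.04251459  0.46697682 -0.03598651] [0.6149118  0.02487155 0.14441761]
```

```bash
python3 -m creep '[[0,0,-0.0005,0,0,0],[0,0,-0.001,0,0,0],[0,0,-0.001,0,0,0],[0,0,-0.001,0,0,0],[0,0,-0.001,0,0,0],[0,0,-0.001,0,0,0],[0,0,-0.001,0,0,0],[0,0,-0.001,0,0,0]]'
python3 -m creep '[[0,0,0,0,0,0],[0,0,0,0,0,0],[0,0,0,0,0,0],[0,0,0,0,0,0],[0,0,0,0,0,0],[0,0,0,0,0,0],[0,0,0,0,0,0],[0,0,0,0,0,0]]' 0.06
python3 -m creep '[[0,0,-0.003,0,0,0],[0,0,-0.01,0,0,0],[0,0,-0.025,0,0,0],[0,0,-0.045,0,0,0],[0,0,-0.07,0,0,0],[0,0,-0.095,0,0,0],[0,0,-0.115,0,0,0],[0,0,-0.12,0,0,0]]'
python3 - <<'E'
from h import *
p,I,D=snap('wrist','w5');ps,Is,Ds=snap('scene','s5');snap('top','t5')
C=cloud(p,D);w=(C[...,2]>.15)&(C[...,2]<.2)&(np.hypot(C[...,0]-.612,C[...,1]-.026)<.035)
print('wrist head top z',np.percentile(C[w][:,2],[50,90,99]),C[w].mean(0),w.sum())
C=cloud(ps,Ds);w=(C[...,2]>.15)&(C[...,2]<.2)&(np.hypot(C[...,0]-.612,C[...,1]-.026)<.035);print('scene',np.percentile(C[w][:,2],[50,90,99]),C[w].mean(0))
t,It,Dt=load('t5')
C=cloud(t,Dt);w=(C[...,2]>.15)&(C[...,2]<.2)&(np.hypot(C[...,0]-.612,C[...,1]-.026)<.035);print('top',w.sum())
v,u=175,100
cv2.imwrite('pics/c7.png',np.hstack([cv2.resize(I,(480,360)),cv2.resize(It[140:260,70:170],(300,360),interpolation=2)]))
E
```

```text
clock: 16.45
tcp_pos: [0.6147, 0.025, 0.1445]
orientation: [0.001, 0.187, 0.982, 0.0]
wrist_force: [-0.6, -0.3, 6.8]
finger_gap: 0.0185
clock: 17.25
tcp_pos: [0.6143, 0.025, 0.1438]
orientation: [0.0, 0.187, 0.982, 0.0]
wrist_force: [-0.0, -0.5, -0.4]
finger_gap: 0.0599
clock: 18.05
tcp_pos: [0.6155, 0.0249, 0.2673]
orientation: [0.003, 0.187, 0.982, 0.0]
wrist_force: [0.8, 0.7, -0.1]
finger_gap: 0.0597
wrist head top z [0.17730306 0.1784103  0.17931692] [0.61102599 0.02763365 0.17369523] 906
scene [0.17352423 0.17798392 0.17961478] [0.61643316 0.02316901 0.16941874]
top 0
```

View pics/c7.png

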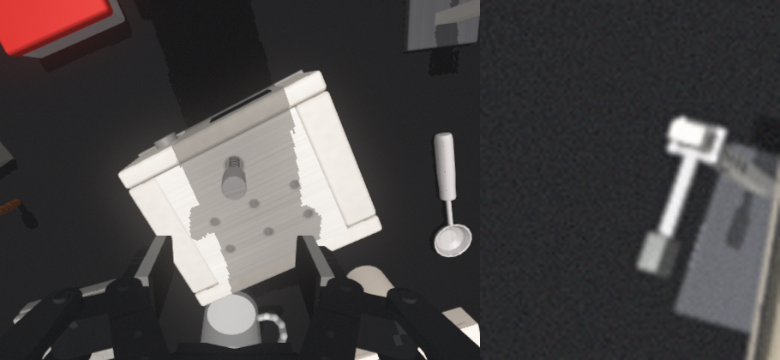

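```bash
python3 -m creep '[[0.005,0.005,0,0,0,0],[0.015,0.015,0,0,0,0],[0.03,0.03,0,0,0,0],[0.048,0.046,0,0,0,0],[0.066,0.064,0,0,0,0],[0.084,0.082,0,0,0,0],[0.102,0.1,0,0,0,0],[0.12,0.117,0,0,0,0]]'
python3 -m creep '[[0.018,0.018,0,0,0,-1],[0.036,0.035,0,0,0,-2],[0.054,0.053,0,0,0,-3],[0.072,0.07,0,0,0,-4],[0.09,0.088,0,0,0,-5],[0.102,0.1,0,0,0,-6],[0.11,0.107,0,0,0,-6],[0.112,0.109,0,0,0,-6]]'
python3 - <<'E'
from h import *
t,It,Dt=load('top0');print('top est',onz(t,128,224.5,.205))
s=env.get_state();print(s['tcp_pos'],s['orientation'])
p,I,D=snap('wrist','w6');C=cloud(p,D);Z=C[...,2]
m=(Z>.17)&(Z<.23)&(np.hypot(C[...,0]-.482,C[...,1]-.32)<.03)
q=C[m];zt=np.percentile(q[:,2],90);print('n',m.sum(),'ztop',zt)
tp=q[q[:,2]>zt-.006];print(tp.mean(0),cv2.minAreaRect((tp[:,:2]*1000).astype(np.float32)))
r=(Z>.15)&(np.hypot(C[...,0]-.56,C[...,1]-.3)<.02);print('rule',r.sum(),C[r].mean(0) if r.any() else '')
cv2.imwrite('pics/c8.png',I)
E
```

```text
clock: 19.0
tcp_pos: [0.5441, 0.1798, 0.263]
orientation: [-0.001, 0.187, 0.982, -0.0]
wrist_force: [0.3, 0.2, 0.7]
finger_gap: 0.0604
clock: 19.8
tcp_pos: [0.4808, 0.3214, 0.2635]
orientation: [-0.0, 0.135, 0.991, -0.0]
wrist_force: [0.3, 0.2, -0.2]
finger_gap: 0.0599
top est [0.4785838 0.3191582 0.205    ]
[0.4808176  0.3213975  0.26350928] [-2.46861467e-04  1.34943872e-01  9.90853202e-01 -1.52049163e-04]
n 1458 ztop 0.2052025057832045
[0.47997462 0.32416343 0.20434191] ((480.83306884765625, 323.7720642089844), (13.514931678771973, 25.68145751953125), 75.0015640258789)
rule 2583 [0.55828741 0.30325262 0.19634396]
```

View pics/c8.png

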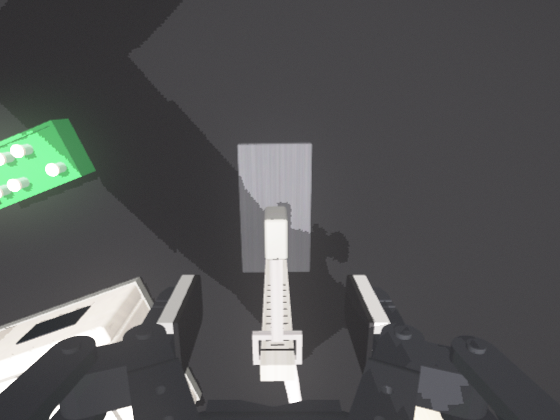

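```bash
python3 -m creep '[[0,0.001,0.005,0,0,0],[0,0.002,0.018,0,0,0],[0,0.002,0.035,0,0,0],[0,0.002,0.052,0,0,0],[0,0.002,0.07,0,0,0],[0,0.002,0.085,0,0,0],[0,0.002,0.091,0,0,0],[0,0.002,0.0925,0,0,0]]'
python3 -m creep '[[0,0,0,0,0,0],[0,0,0,0,0,0],[0,0,0,0,0,0],[0,0,0,0,0,0],[0,0,0,0,0,0],[0,0,0,0,0,0],[0,0,0,0,0,0],[0,0,0,0,0,0]]' 0.0 40
python3 -m creep '[[0,0,0.002,0,0,0],[0,0,0.008,0,0,0],[0,0,0.015,0,0,0],[0,0,0.022,0,0,0],[0,0,0.029,0,0,0],[0,0,0.036,0,0,0],[0,0,0.04,0,0,0],[0,0,0.04,0,0,0]]'
python3 - <<'E'
from h import *
s=env.get_state();print(s['tcp_pos'],s['wrist_force'])
p,I,D=snap('wrist','w7');C=cloud(p,D);Z=C[...,2]
m=(Z>.13)&(Z<.23)&(np.hypot(C[...,0]-.481,C[...,1]-.3235)<.012)
v,u=np.where(m);print(m.sum(),np.histogram(C[m][:,2],bins=np.arange(.13,.231,.005)),u.mean(),v.mean())
E
```

```text
clock: 20.65
tcp_pos: [0.4822, 0.3214, 0.1704]
orientation: [-0.001, 0.136, 0.991, -0.0]
wrist_force: [-0.2, -0.4, 0.5]
finger_gap: 0.0602
clock: 21.45
tcp_pos: [0.4827, 0.3224, 0.1717]
orientation: [0.001, 0.136, 0.991, 0.0]
wrist_force: [1.8, -1.6, 3.8]
finger_gap: 0.0134
clock: 22.25
tcp_pos: [0.4826, 0.3224, 0.1301]
orientation: [0.0, 0.136, 0.991, -0.0]
wrist_force: [6.4, -0.5, -3.6]
finger_gap: 0.0137
[0.4826066  0.32243214 0.13006161] [ 6.40109725 -0.5316209  -3.63631599]
4537 (array([   2,    2,    5,    3,    5,    9, 2261,  608,  148,  251,   23,
         21,   50,   58,  344,  746,    1,    0,    0,    0]), array([0.13 , 0.135, 0.14 , 0.145, 0.15 , 0.155, 0.16 , 0.165, 0.17 ,
       0.175, 0.18 , 0.185, 0.19 , 0.195, 0.2  , 0.205, 0.21 , 0.215,
       0.22 , 0.225, 0.23 ])) 272.9556975975314 353.8750275512453
```

```bash
python3 -m creep '[[0,0,0.002,0,0,0],[0,0,0.004,0,0,0],[0,0,0.006,0,0,0],[0,0,0.008,0,0,0],[0,0,0.0095,0,0,0],[0,0,0.0105,0,0,0],[0,0,0.0105,0,0,0],[0,0,0.0105,0,0,0]]'
python3 - <<'E'
from h import *
s=env.get_state();print(s['tcp_pos'],s['wrist_force'])
p,I,D=snap('wrist','w8');C=cloud(p,D);Z=C[...,2]
m=(Z>.14)&(Z<.17)&(np.hypot(C[...,0]-.481,C[...,1]-.3235)<.012)
print(m.sum(),np.histogram(C[m][:,2],bins=np.arange(.14,.171,.002))[0],np.median(C[m][:,2]))
E
```

```text
clock: 23.1
tcp_pos: [0.4826, 0.3224, 0.1207]
orientation: [0.0, 0.136, 0.991, 0.0]
wrist_force: [4.7, -2.1, 1.3]
finger_gap: 0.0134
[0.48264898 0.32244399 0.12074898] [ 4.74500399 -2.11827928  1.32213427]
3254 [   1    3    3    1    3  108 2015  135  388  187   51   54   92  178
   35] 0.15341250669934978
```

```bash
python3 -m creep '[[0,0,0.0005,0,0,0],[0,0,0.001,0,0,0],[0,0,0.001,0,0,0],[0,0,0.001,0,0,0],[0,0,0.001,0,0,0],[0,0,0.001,0,0,0],[0,0,0.001,0,0,0],[0,0,0.001,0,0,0]]'
python3 -m creep '[[0,0,0,0,0,0],[0,0,0,0,0,0],[0,0,0,0,0,0],[0,0,0,0,0,0],[0,0,0,0,0,0],[0,0,0,0,0,0],[0,0,0,0,0,0],[0,0,0,0,0,0]]' 0.06
python3 -m creep '[[0,0,-0.005,0,0,0],[0,0,-0.015,0,0,0],[0,0,-0.035,0,0,0],[0,0,-0.06,0,0,0],[0,0,-0.085,0,0,0],[0,0,-0.11,0,0,0],[0,0,-0.13,0,0,0],[0,0,-0.143,0,0,0]]'
python3 - <<'E'
from h import *
p,I,D=snap('wrist','w9');C=cloud(p,D);Z=C[...,2]
m=(Z>.13)&(Z<.18)&(np.hypot(C[...,0]-.481,C[...,1]-.3235)<.012)
print(m.sum(),'wrist tab top',np.median(C[m][:,2]),np.percentile(C[m][:,2],[10,90]))
ps,Is,Ds=snap('scene','s9');C=cloud(ps,Ds);w=(C[...,2]>.15)&(C[...,2]<.2)&(np.hypot(C[...,0]-.612,C[...,1]-.026)<.035);print('rod',C[w].mean(0),np.percentile(C[w][:,2],95))
w=(C[...,2]>.12)&(np.hypot(C[...,0]-.481,C[...,1]-.3235)<.016);print('scene tab top',np.percentile(C[w][:,2],[75,90,97]))
cv2.imwrite('pics/c9.png',Is)
E
```

```text
clock: 23.95
tcp_pos: [0.4827, 0.3225, 0.1199]
orientation: [0.0, 0.136, 0.991, 0.0]
wrist_force: [5.5, -2.3, 2.3]
finger_gap: 0.0133
clock: 24.75
tcp_pos: [0.4823, 0.3224, 0.1198]
orientation: [-0.0, 0.136, 0.991, 0.0]
wrist_force: [-0.3, -0.2, -0.3]
finger_gap: 0.0602
clock: 25.55
tcp_pos: [0.4829, 0.3227, 0.2659]
orientation: [0.001, 0.136, 0.991, 0.001]
wrist_force: [-0.4, -0.7, -0.3]
finger_gap: 0.0601
574 wrist tab top 0.15225448336280034 [0.15126495 0.1530996 ]
rod [0.61639542 0.02332666 0.1694675 ] 0.17853711546624576
scene tab top [0.35834067 0.37257685 0.37646129]
```

View pics/c9.png

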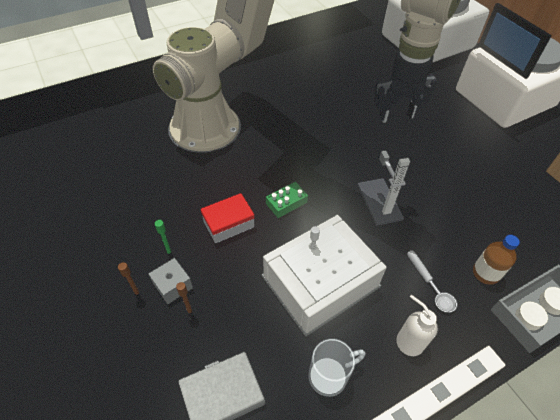

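```bash
python3 -c "
from h import *
print(env.hand_in())"
```

```text
the job is handed in; nothing more can be done
None
```

The dip rod is standing in the heater's wide well, the stand's arm is set to the well's depth, and the job is handed in. It finished at about 25.6 s of the 58 s allowed, and no verdict was reported.

- **Depth:** the rod's foot touched bottom with about 8 N on the wrist. The tool then stood 40.0 mm higher than when I gripped the rod in its holder. That puts the well's bottom about 48 mm above the bench, so the well is about 62 mm deep. After release, the wrist camera put the top of the rod's head at about 178 mm, which agrees.
- **Stand arm:** I gripped the tab and slid it down. After release, its top face measured 152.3 mm above the bench. Its centre is therefore about 137 mm up, or 62.7 mm below zero, within 1 mm of the target. The tool position at the end gave about 138 mm.
- **Final look:** the scene picture shows the rod upright in the well and the gripper clear of everything. The other things on the bench look unmoved.
- **Checks that disagreed:** the scene camera placed the well's mouth about 5 mm farther in x than the wrist and top cameras did. I went mostly by the wrist camera, and the rod went in without catching. The scene camera's reading of the tab's height failed because the gripper was in the way, so that height rests on the wrist camera and the tool position.

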